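# Bleed the irrigation line: cap off, hold the spring lever open

### The job

Bleed the air out of the irrigation line: lift the loose dust cap off the bleed pipe, set it knob up right down into the round cap holder and let go of it. Only then swing the spring-return lever clockwise (seen from above) round to its stop and finish while still holding it there with the gripper, since it springs back if released. Leave the pots, saucer and spanner where they are.

Things in the scene. Friction and masses are not known exactly. Their poses are not given: they have to be found in the camera images.
- manifold: The bleed manifold, fixed to the bench: grey base plate 75 x 270 x 12 mm, on it a pipe between two uprights. Origin at the centre of the plate's underside, on the bench; z up, y along the plate. At its y = -100 mm stands the bleed pipe (grey plastic, 26 mm diameter, top 100 mm above the bench, a wider collar of 42 mm up to 60 mm); at its y = +90 mm stands the brass valve (44 mm diameter, a 76 mm disc on top at 72 to 86 mm) that carries the lever. Yawed up to about 20 degrees.
- bleed_mouth (a point): Centre of the top end of the bleed pipe, 100 mm above the bench. The cap sits over this end at the start.
- dust_cap: Loose white plastic cap, 60 g or so. A skirt 40 mm in diameter and 28 mm high (open below, bore 32 mm, 20 mm deep) with a plain round knob on top, 28 mm in diameter, 26 mm tall; 54 mm in all. Origin at the centre of the skirt's lower rim, z up through the knob. At the start it rests over the bleed pipe by the roof of its bore, rim 80 mm above the bench; raise it more than 20 mm to clear the pipe.
- cap_knob (a point): Centre of the cap's knob (28 mm diameter, 26 mm tall), 41 mm above the cap's rim and 13 mm above the skirt's shoulder: where to grasp it. 121 mm above the bench at the start.
- cap_holder: The cap holder, fixed: a round cup on a 76 x 76 x 5 mm square foot. The cup is a plain ring, inside diameter 58 mm, outside 68 mm, 15 mm high, its rim 20 mm above the bench. Origin at the centre of the foot's underside, on the bench. A wider terracotta saucer nearby is not the holder.
- holder_floor (a point): Centre of the holder's inner floor, 5 mm above the bench. With the cap's rim resting on it the knob's centre is 46 mm above the bench.
- bleed_lever (a joint): Angle of the lever in rad about its upright pivot: 0 at rest (held there by its spring), growing clockwise seen from above, 1.30 at the stop. Spring torque 0.35 N m at 0 rising to 0.81 N m at the stop: 3 to 7.5 N at the post.
- lever_pivot (a point): A point on the pivot axis of the lever, turning with it. The lever is a flat steel arm 16 mm wide and 8 mm thick (its underside 94 mm above the bench) with an upright post near its end. This point lies on the pivot axis, 86 mm above the bench; the arm runs along its own -x; z up. At rest the arm points along the manifold's -x, at the stop nearly along the manifold's +y.
- lever_post (a point): Centre of the lever's upright black post, 16 mm in diameter and 50 mm tall (102 to 152 mm above the bench), 110 mm from the pivot axis; the point is 127 mm above the bench. The post can be pinched or pushed.
- empty_pot_center (a point): Centre, 30 mm up, of an empty square black nursery pot, 65 x 65 x 60 mm, loose.
- saucer_center (a point): Centre, 9 mm up, of a loose terracotta saucer, 88 mm in diameter, 18 mm high.
- seedling_a_center (a point): Centre, 30 mm up, of a square black pot with a seedling, pot 65 x 65 x 60 mm, leaves to about 85 mm, in front of the manifold, loose.
- seedling_b_center (a point): Like seedling_a, standing behind the manifold.
- spanner_mid (a point): Middle of a loose steel spanner lying flat, front left.

How it is judged:
By the outcome, as a careful person would: the job done as asked, in the order asked, and still so for the second after the job is handed in, while the arm keeps its last pose, push and grip.
It also fails if it takes over 56 s, if anything falls off the work surface, if the arm or the gripper's body presses on something with over 40 N, if the wrist force passes 120 N, or if a joint passes its speed limit or range.

### The arm

A 6-joint arm with a two-finger parallel gripper is mounted at the origin on the work surface. World frame = base frame: x ahead of the robot, y to its left, z up, the work surface at z = 0. Lengths are in m, angles in rad, forces in N, time in s.
With the tool pointing down it reaches from about 0.35 to 0.975 m from the base axis. Payload 4.9 kg.
Tool frame: the origin (TCP) lies at the very end of the fingers, on their centre line; the grasp point (between the pads) lies ctrl.grip_point_offset behind it (ctrl.grip_point_offset is the distance from the TCP to the grasp point, in m); z points along the fingers, y is the direction in which the jaws open and shut (so a half turn about z gives the same grasp; the last joint's range is limited). The gripper opens to 85 mm and grips with 20 to 120 N. Pads are 22 mm wide; open, the fingers measure 114 mm over their backs; the gripper's body (76 mm by 85 mm) begins 54 mm behind the grasp point. The pads swing forward as they close: fully open they stand 13 mm farther back than shut.
Start: joints at [-1.373, 0.053, 1.613, -0, 1.476, -0.119], TCP at [0.195, -0.594, 0.231] pointing down, gripper open.
Joint ranges: [-3.01, 3.01], [-1.01, 2.22], [0.06, 2.58], [-1.02, 4.17], [0.09, 2.62], [-3.14, 3.14]. Speed limits (rad/s): [2.57, 2.57, 3.14, 3.14, 3.14, 3.14].

### API

Orientations are given as a rotation vector (axis times angle).
In Python, from station import ctrl gives the robot as it stands. The module is installed in compiled form; this text tells all that it offers.
- The arm moves only by the shell command python3 -m creep 'ROWS' [FORCE]. ROWS is JSON, a list of rows, each a list of 5 numbers: the closure in counts, from 0 (fully open) to 255 (shut), then the shift along the tool's x, y, z in mm, then the turn about the tool's z in rad. A call has 1 to 12 rows; each row is the pose to reach, as a shift and turn from the pose commanded when the call began, along the tool's axes at that moment; what a row does not reach only later rows make up. A row lasts 1/12 s, in which the tool goes at most 41.7 mm and 7.16 degrees, less where a joint would pass 70% of its speed; a pose out of reach is approached as far as the arm can. A call with a gripper value outside its range is refused whole. The fingers move at their own pace and stop on an object; FORCE is the grip in N (left out, the last holds). Time passes only in rows, so rows that repeat a pose let the fingers close. It gives the time, the measured TCP pose, the force and the opening at its end, in the units of the state.
- ctrl.get_obs(): the state, without advancing time (a new reading comes with each control period).
- ctrl.get_image(name): name is "scene" or "top"; returns the picture (384x512x3 uint8, red, green, blue); there is no depth.
- ctrl.calibration(name): a dict with "fx", "fy", "cx", "cy" (pixels), "k1" (the pictures are not rectified: a ray, as slopes to the right and down, at radius r is drawn at 1 + k1 r^2 times it, then the intrinsics apply), "R" (3x3) and "t" (3): a world point X has camera coordinates R X + t. Camera axes: x right, y down, z forward; pixel columns grow to the right and rows downward; lengths in m; the calibration is good to about 2 mm. A picture is of the moment at which its call begins. calibration takes no time and is no camera call.
- ctrl.finish_job(): hands the job in, once; it reports no verdict.
Trained networks look in the newest picture that a camera, given by its name, has taken for a name from the list of things; names that differ only in an ending like _2 or _b are one class to them, and where a whole thing is asked for, a point or a joint stands for the part that bears it (a point fixed in the world has none). Each returns a list of dicts, best first, with "conf" (0 to 1); they miss things now and then, are a little off and sometimes report something else, mostly with a low value. They report only what shows in the picture. A call takes as long as a camera call.
- ctrl.boxes_of(camera, label): "rect" ([left, top, width, height] in pixels, round what is visible of it).
- ctrl.outline_of(camera, label): "mask" (384x512 bool, what is visible of it) and "rect" ([left, top, width, height] in pixels, round what is visible of it).
The state is a dict: "t": time; "q": joint angles; "dq": joint speeds; "effort": joint torques, N m; "tool_pos": TCP position; "tool_rot": TCP orientation; "contact_force": force on the tool from outside, world axes, zero at the start; "wrist_torque": the same for the moment, N m; "opening": finger opening in m.
Only numpy, scipy, OpenCV 4.12 (cv2) and the standard library are available. Lean on these libraries where they do the work, as an engineer would, in place of code of your own. Each camera call takes 0.05 s, during which the arm holds its last target. There are 200 camera calls.

## Working session

There is one attempt and no reset: what is moved stays moved. The work goes in short steps, Python scripts to look and compute and a shell command to move; the robot and the scene stay as the last step left them, time stands still between calls to the robot, and variables do not carry over. Pictures are saved under pics/ and viewed, about 8 in all and at most 12, crops included, and the job is handed in when it is done.

```bash
mkdir -p pics; cat > h.py <<'E'
import numpy as np, cv2
from station import ctrl
from scipy.spatial.transform import Rotation as Ro
def ray(cam,u,v):
    c=ctrl.calibration(cam); R=np.array(c["R"]);t=np.array(c["t"])
    K=np.array([[c["fx"],0,c["cx"]],[0,c["fy"],c["cy"]],[0,0,1.]])
    p=cv2.undistortPointsIter(np.array([[[u,v]]],float),K,np.array([c["k1"],0,0,0,0.]),None,None,(3,50,1e-10))[0,0]
    return -R.T@t, R.T@np.array([p[0],p[1],1])
def atz(cam,u,v,z):
    o,d=ray(cam,u,v); return o+d*(z-o[2])/d[2]
def proj(cam,X):
    c=ctrl.calibration(cam); x=np.array(c["R"])@np.array(X)+np.array(c["t"]); s=x[:2]/x[2]; s=s*(1+c["k1"]*(s@s))
    return s*[c["fx"],c["fy"]]+[c["cx"],c["cy"]]
def tri(a,b):
    (o1,d1),(o2,d2)=ray("scene",*a),ray("top",*b)
    s=np.linalg.lstsq(np.c_[d1,-d2],o2-o1,rcond=None)[0]
    p,q=o1+d1*s[0],o2+d2*s[1]; return (p+q)/2,np.linalg.norm(p-q)
E
python3 - <<'E'
from h import *
ims=[ctrl.get_image(n) for n in("scene","top")]
for n,i in zip(("scene","top"),ims):
    cv2.imwrite(f"pics/{n}0.png",i[:,:,::-1])
    c=ctrl.calibration(n);print(n,-np.array(c["R"]).T@c["t"],c["fx"],c["k1"])
    for l in["cap_knob","dust_cap","cap_holder","lever_post","bleed_lever","manifold","saucer_center","seedling_a_center","empty_pot_center","spanner_mid"]:
        print(l,[([round(x) for x in b["rect"]],round(b["conf"],2)) for b in ctrl.boxes_of(n,l)])
o=ctrl.get_obs();print(o["t"],o["tool_pos"],Ro.from_rotvec(o["tool_rot"]).as_matrix().round(3),o["opening"],ctrl.grip_point_offset)
E
```

```text
scene [ 1.17446384 -0.37245467  1.06855876] 438.2583001729572 -0.12404341186947553
cap_knob [([242, 191, 15, 22], 0.61)]
dust_cap [([240, 191, 19, 22], 0.62)]
cap_holder [([121, 244, 29, 28], 0.64)]
lever_post [([288, 137, 26, 45], 0.64), ([190, 177, 33, 37], 0.18)]
bleed_lever [([285, 136, 25, 45], 0.55), ([163, 245, 33, 34], 0.27)]
manifold [([236, 137, 88, 102], 0.69)]
saucer_center [([146, 200, 33, 27], 0.65)]
seedling_a_center [([194, 177, 30, 34], 0.87)]
empty_pot_center [([162, 248, 32, 30], 0.82)]
spanner_mid [([296, 124, 45, 14], 0.74), ([120, 248, 27, 23], 0.61)]
top [ 4.18619179e-01 -5.51279450e-05  1.17248809e+00] 388.39988271963415 8.659652990474956e-05
cap_knob [([271, 186, 15, 16], 0.6)]
dust_cap [([270, 184, 14, 12], 0.66)]
cap_holder [([372, 212, 29, 26], 0.93)]
lever_post [([201, 182, 11, 44], 0.53)]
bleed_lever [([203, 182, 11, 47], 0.52), ([331, 236, 27, 30], 0.21), ([372, 209, 30, 32], 0.16)]
manifold [([195, 174, 91, 57], 0.72), ([289, 230, 25, 27], 0.39)]
saucer_center [([333, 236, 27, 30], 0.87)]
seedling_a_center [([284, 228, 32, 31], 0.59)]
empty_pot_center [([342, 175, 34, 28], 0.79), ([119, 241, 57, 24], 0.35)]
spanner_mid [([118, 241, 59, 26], 0.94)]
1.1 [ 0.19469997 -0.59385459  0.23129894] [[ 0.95   0.312  0.   ]
 [ 0.312 -0.95   0.   ]
 [ 0.    -0.    -1.   ]] 0.08530248830518697 0.0187
```

View pics/scene0.png

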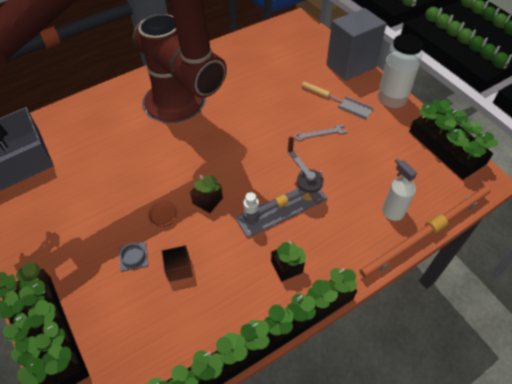

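View pics/top0.png

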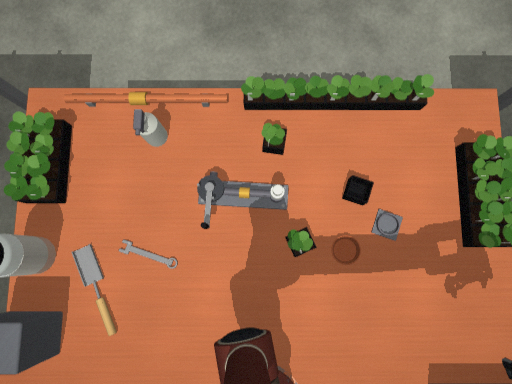

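Both views agree on the layout: the cap is at top (278,192), the holder at (387,224), the post at (206,225) and the pivot at (210,186). Next I refine these positions.

```bash
python3 - <<'E'
from h import *
im={n:ctrl.get_image(n) for n in("scene","top")}
cen={}
for n in im:
    for l in["cap_knob","dust_cap","cap_holder","lever_post","bleed_lever","manifold"]:
        r=ctrl.outline_of(n,l)
        if not r: print(n,l,"none");continue
        ys,xs=np.nonzero(r[0]["mask"]); cen[n,l]=(xs.mean(),ys.mean())
        rect=cv2.minAreaRect(np.c_[xs,ys].astype(np.float32))
        print(n,l,r[0]["rect"],np.round(cen[n,l],1),len(xs),np.round(rect[0],1),np.round(rect[1],1),round(rect[2],1))
for l in["cap_knob","dust_cap","cap_holder","lever_post"]:
    try: print(l,tri(cen["scene",l],cen["top",l]))
    except KeyError: pass
print("holder z.012", atz("top",*cen["top","cap_holder"],.012),atz("scene",*cen["scene","cap_holder"],.012))
a=cv2.resize(im["top"][165:245,185:305],None,fx=6.6,fy=6.6,interpolation=cv2.INTER_CUBIC)
cv2.imwrite("pics/tc.png",a[:,:,::-1])
a=cv2.resize(im["scene"][125:240,225:335],None,fx=5,fy=5,interpolation=cv2.INTER_CUBIC)
b=cv2.resize(im["top"][200:248,360:415],None,fx=5,fy=5,interpolation=cv2.INTER_CUBIC)
o=np.zeros((575,830,3),np.uint8);o[:,:550]=a;o[:240,555:830]=b;cv2.imwrite("pics/sc.png",o[:,:800,::-1])
E
```

```text
scene cap_knob [242.5, 191.6, 17.7, 20.9] [250.4 203.5] 253 [250.5 203. ] [20. 15.] 90.0
scene dust_cap [241.7, 193.6, 15.5, 18.8] [249.6 202.7] 221 [249.5 202.5] [19. 13.] 90.0
scene cap_holder [120.5, 243.4, 26.9, 29.2] [132.3 256.3] 613 [132.5 257. ] [26. 25.] 90.0
scene lever_post [288.6, 136.8, 25.0, 44.8] [299.5 161.5] 332 [298.9 160. ] [48.3 11.3] 57.1
scene bleed_lever [285.4, 136.1, 26.6, 42.8] [299.5 161.6] 325 [298.7 160.1] [48.5 11.1] 59.0
scene manifold [236.1, 134.8, 90.4, 98.7] [285.4 199.6] 2783 [286.5 197.9] [ 66.5 108.6] 34.2
top cap_knob [371.3, 210.5, 30.1, 29.6] [387.4 224.5] 566 [387.2 224.9] [24.6 24.6] 17.4
top dust_cap [269.2, 184.4, 15.6, 14.7] [277. 191.] 166 [277. 191.] [14.3 13.4] 26.6
top cap_holder [374.2, 212.1, 27.6, 24.8] [387.  224.1] 641 [386.9 224.2] [26.7 24.7] 19.4
top lever_post [198.8, 180.9, 16.7, 43.8] [207.5 205.1] 340 [206.8 205.1] [ 9.2 46.6] 6.6
top bleed_lever [203.6, 181.0, 11.0, 49.3] [207.7 204. ] 287 [207.6 204.6] [ 8.2 45.4] 4.6
top manifold [197.7, 170.9, 89.8, 58.4] [236.2 194.9] 2319 [241.2 191.8] [54.2 94.2] 76.3
cap_knob (array([ 0.58486424, -0.18693039,  0.26518284]), np.float64(0.27680327018412476))
dust_cap (array([ 0.59633667, -0.04163116,  0.10528958]), np.float64(0.003473097514790363))
cap_holder (array([ 0.5131235 , -0.37494444,  0.00545663]), np.float64(0.001056755468996092))
lever_post (array([0.55594018, 0.15022762, 0.11160555]), np.float64(0.002950986808947255))
holder z.012 [ 0.51279246 -0.37233676  0.012     ] [ 0.51690272 -0.37539271  0.012     ]
```

View pics/tc.png

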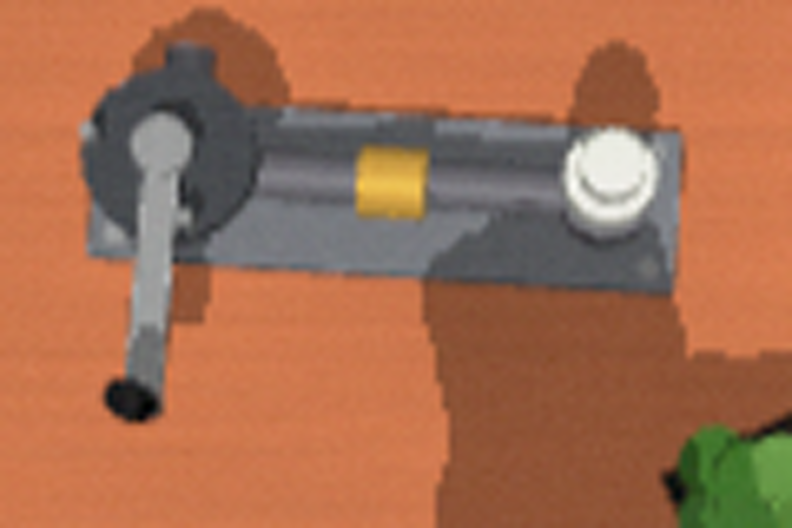

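View pics/sc.png

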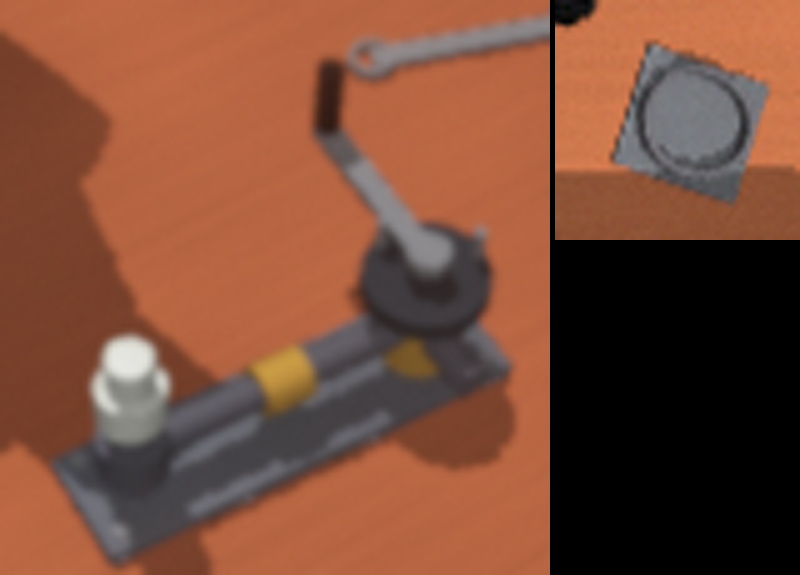

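The crops show the knob top at top (277.9,189.2) / scene (250.8,195.4), the post top at about (204.3,225.5) / (291,138.2), and the pivot hub at top (209.5,186.2).

```bash
python3 - <<'E'
from h import *
print("knob",tri((250.8,195.4),(277.9,189.2)),atz("top",277.9,189.2,.134),atz("scene",250.8,195.4,.134))
print("post",tri((291,138.2),(204.3,225.5)),atz("top",204.3,225.5,.152),atz("scene",291,138.2,.152))
print("hub",tri((311.2,175),(209.5,186.2)),atz("top",209.5,186.2,.104),atz("scene",311.2,175,.104))
P=lambda x,y:(x/6.6+185,y/6.6+165)
for p in [(668,292),(682,133),(93,258)]: print("plate",atz("top",*P(*p),.012))
print("holder rim",atz("top",360+693/5-111,200+118/5,.02))
for l in["cap_holder"]:
  for n in("scene","top"):
    for r in (0.02,): pass
H=[.513,-.374]
for n in("scene","top"):
    print(n,[proj(n,[*H,z]).round(1) for z in(0,.02)])
for l in["seedling_b_center","seedling_a_center"]:
    print(l,[(b["rect"],b["conf"]) for b in ctrl.boxes_of("top",l)])
o=ctrl.get_obs();print(o["t"])
E
```

```text
knob (array([ 0.59707246, -0.04055276,  0.1384348 ]), np.float64(0.0019074992645321516)) [ 0.59740167 -0.04158018  0.134     ] [ 0.59472433 -0.03810031  0.134     ]
post (array([0.49820481, 0.15459572, 0.15290597]), np.float64(0.0040684447354068995)) [0.49731613 0.15290482 0.152     ] [0.49821938 0.15709052 0.152     ]
hub (array([0.61052462, 0.14856067, 0.10821914]), np.float64(0.001935079135054633)) [0.61080601 0.14828126 0.104     ] [0.60837576 0.15179826 0.104     ]
plate [ 0.5572826  -0.07116444  0.012     ]
plate [ 0.63092306 -0.07820688  0.012     ]
plate [0.57256957 0.19116176 0.012     ]
holder rim [ 0.51377035 -0.37162404  0.02      ]
scene [array([133.3, 257. ]), array([131.5, 253.6])]
top [array([386.3, 224.4]), array([388.4, 223.9])]
seedling_b_center [([260.1, 127.8, 28.4, 27.9], 0.94)]
seedling_a_center [([286.2, 229.7, 31.8, 26.2], 0.97)]
1.9
```

```bash
cat >> h.py <<'E'
def sh(*tgts):
    o=ctrl.get_obs(); M=Ro.from_rotvec(o["tool_rot"]).as_matrix(); print("t",o["t"],np.round(o["tool_pos"],4),"open",round(o["opening"],4),"q",np.round(o["q"],2),"F",np.round(o["contact_force"],1),"heading",round(np.arctan2(M[1,0],M[0,0]),3))
    for t in tgts: print(t,(M.T@(np.array(t)-o["tool_pos"])*1000).round(1))
E
python3 -c "
from h import *
sh((.3966,-.317,.2),(.5965,-.040,.18))"
```

```text
t 1.9 [ 0.1947 -0.5939  0.2313] open 0.0854 q [-1.37  0.05  1.61 -0.    1.48 -0.12] F [ 0.4 -0.4  0.3] heading 0.317
(0.3966, -0.317, 0.2) [ 278.1 -200.2   31.3]
(0.5965, -0.04, 0.18) [ 554.4 -401.1   51.3]
```

```bash
python3 -m creep '[[0,30,-22,0,0],[0,60,-43,5,0],[0,90,-65,10,0],[0,120,-87,15,0],[0,150,-108,18,0],[0,180,-130,20,0],[0,210,-152,22,0],[0,240,-174,25,0],[0,270,-195,28,0],[0,300,-217,30,0],[0,330,-239,32,0],[0,360,-260,35,0]]' 40
python3 -c "
from h import *
sh((.5965,-.040,.18))"
```

```text
t: 2.9
tool_pos: [0.4567, -0.233, 0.1967]
tool_rot: [3.101, 0.495, 0.001]
contact_force: [0.1, -0.2, 0.2]
opening: 0.0853
t 2.9 [ 0.4567 -0.233   0.1967] open 0.0853 q [-0.62 -0.2   1.91  0.    1.43  0.64] F [ 0.1 -0.2  0.2] heading 0.317
(0.5965, -0.04, 0.18) [ 193.  -139.9   16.7]
```

```bash
python3 -m creep '[[0,30,-22,2,0],[0,60,-43,5,0],[0,90,-65,8,0],[0,120,-87,12,0],[0,150,-109,14,0],[0,175,-127,16,0],[0,193,-140,17,0],[0,193,-140,17,0]]'
python3 - <<'E'
from h import *
sh((.5965,-.040,.109))
s,t=[ctrl.get_image(n) for n in("scene","top")]
a=cv2.resize(s[130:250,190:310],None,fx=3.3,fy=4,interpolation=cv2.INTER_CUBIC)
a=cv2.resize(s[130:250,200:300],(400,480),interpolation=cv2.INTER_CUBIC);b=cv2.resize(t[130:250,228:328],(400,480),interpolation=cv2.INTER_CUBIC)
cv2.imwrite("pics/c1.png",np.hstack([a,b])[:,:,::-1])
E
```

```text
t: 3.57
tool_pos: [0.5971, -0.0382, 0.179]
tool_rot: [-3.1, -0.502, -0.001]
contact_force: [-0.7, -1.3, 0.9]
opening: 0.0858
t 3.5667 [ 0.5971 -0.0382  0.179 ] open 0.0858 q [-0.19  0.03  1.73  0.    1.39  1.06] F [-0.7 -1.3  0.9] heading 0.321
(0.5965, -0.04, 0.109) [-1.2  1.6 70. ]
```

View pics/c1.png

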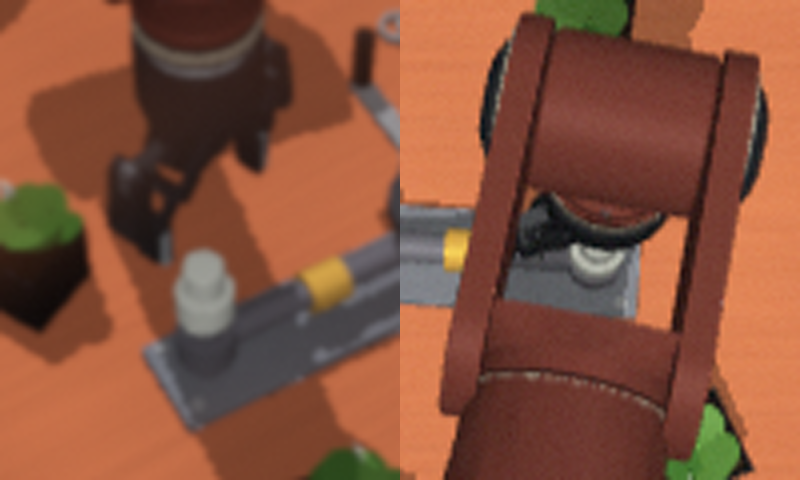

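The open jaws straddle the cap: the scene tips are at about (241,195) and (265,172), with the knob between and below them. I descend next.

```bash
python3 -m creep '[[0,-1,1.5,15,0],[0,-1,1.5,30,0],[0,-1,1.5,45,0],[0,-1,1.5,56,0],[0,-1,1.5,63,0],[0,-1,1.5,67,0],[0,-1,1.5,69,0],[0,-1,1.5,69,0]]'
python3 -c "
from h import *
sh((.5965,-.040,.109))
print(proj('scene',[.597,-.038,.192]))"
```

```text
t: 4.33
tool_pos: [0.5951, -0.0435, 0.1104]
tool_rot: [3.102, 0.495, 0.0]
contact_force: [-0.2, 1.3, -0.6]
opening: 0.0856
t 4.3333 [ 0.5951 -0.0435  0.1104] open 0.0856 q [-0.2   0.09  1.78 -0.    1.27  1.06] F [-0.2  1.3 -0.6] heading 0.316
(0.5965, -0.04, 0.109) [ 2.4 -2.9  1.4]
[250.75651955 182.57463223]
```

```bash
python3 -m creep '[[0,2,-2.5,1,0],[60,2,-2.5,1,0],[120,2,-2.5,1,0],[160,2,-2.5,1,0],[200,2,-2.5,1,0],[255,2,-2.5,1,0],[255,2,-2.5,1,0],[255,2,-2.5,1,0],[255,2,-2.5,1,0]]' 40
python3 -c "
from h import *
sh((.514,-.373,.12))"
```

```text
t: 5.08
tool_pos: [0.5965, -0.0403, 0.1097]
tool_rot: [3.102, 0.495, 0.001]
contact_force: [0.2, 0.8, 3.1]
opening: 0.0265
t 5.0833 [ 0.5965 -0.0403  0.1097] open 0.0265 q [-0.19  0.09  1.78  0.    1.27  1.06] F [0.2 0.8 3.1] heading 0.317
(0.514, -0.373, 0.12) [-182.   290.5  -10.3]
```

```bash
python3 -m creep '[[255,0,0,-5,0],[255,0,0,-12,0],[255,0,0,-22,0],[255,0,0,-35,0],[255,0,0,-50,0],[255,0,0,-60,0],[255,0,0,-65,0],[255,0,0,-65,0]]'
python3 - <<'E'
from h import *
sh((.514,-.373,.12))
s=ctrl.get_image("scene")
cv2.imwrite("pics/c2.png",cv2.resize(s[130:250,190:310],(480,480),interpolation=cv2.INTER_CUBIC)[:,:,::-1])
E
```

```text
t: 5.75
tool_pos: [0.5974, -0.0405, 0.1769]
tool_rot: [3.101, 0.495, 0.006]
contact_force: [-0.2, -0.5, 0.1]
opening: 0.0266
t 5.75 [ 0.5974 -0.0405  0.1769] open 0.0266 q [-0.19  0.03  1.73  0.    1.38  1.06] F [-0.2 -0.5  0.1] heading 0.317
(0.514, -0.373, 0.12) [-183.   289.9   56.8]
```

View pics/c2.png

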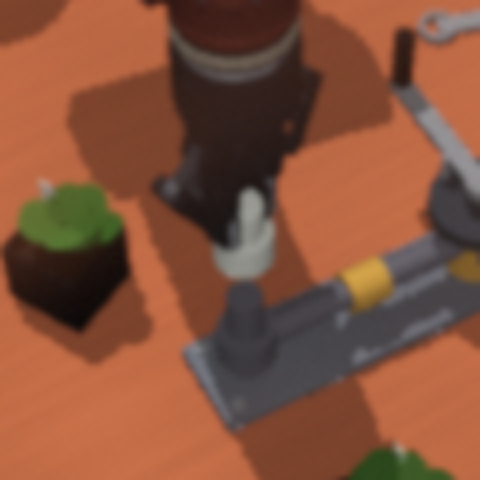

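The cap is held upright in the jaws, clear of the now bare pipe (crop (245,245)). I carry it to the holder.

```bash
python3 -m creep '[[255,-6,10,0,0],[255,-20,31,0,0],[255,-38,60,0,0],[255,-57,90,0,0],[255,-76,121,0,0],[255,-95,151,0,0],[255,-114,181,0,0],[255,-133,211,5,0],[255,-152,241,10,0],[255,-168,266,20,0],[255,-178,283,30,0],[255,-183,290,35,0]]'
python3 -m creep '[[255,0,0,5,0],[255,0,0,10,0],[255,0,0,15,0],[255,0,0,15,0],[255,0,0,15,0]]'
python3 - <<'E'
from h import *
sh((.514,-.373,.036))
s,t=[ctrl.get_image(n) for n in("scene","top")]
a=cv2.resize(s[190:310,80:180],(400,480),interpolation=cv2.INTER_CUBIC);b=cv2.resize(t[164:284,337:437],(400,480),interpolation=cv2.INTER_CUBIC)
cv2.imwrite("pics/c3.png",np.hstack([a,b])[:,:,::-1])
for n in("scene","top"):print([(np.round(b["rect"]),round(b["conf"],2)) for b in ctrl.boxes_of(n,"dust_cap")])
E
```

```text
t: 6.8
tool_pos: [0.5101, -0.3753, 0.1366]
tool_rot: [-3.101, -0.49, 0.005]
contact_force: [-0.2, 0.8, -1.1]
opening: 0.0267
t: 7.22
tool_pos: [0.513, -0.3715, 0.1241]
tool_rot: [-3.101, -0.498, 0.0]
contact_force: [0.5, -0.8, -0.7]
opening: 0.0266
t 7.2167 [ 0.513  -0.3715  0.1241] open 0.0266 q [-0.74  0.16  1.68  0.    1.3   0.51] F [ 0.5 -0.8 -0.7] heading 0.318
(0.514, -0.373, 0.036) [ 0.5  1.8 88.1]
[(array([116., 224.,  20.,  22.]), 0.81)]
[]
```

View pics/c3.png

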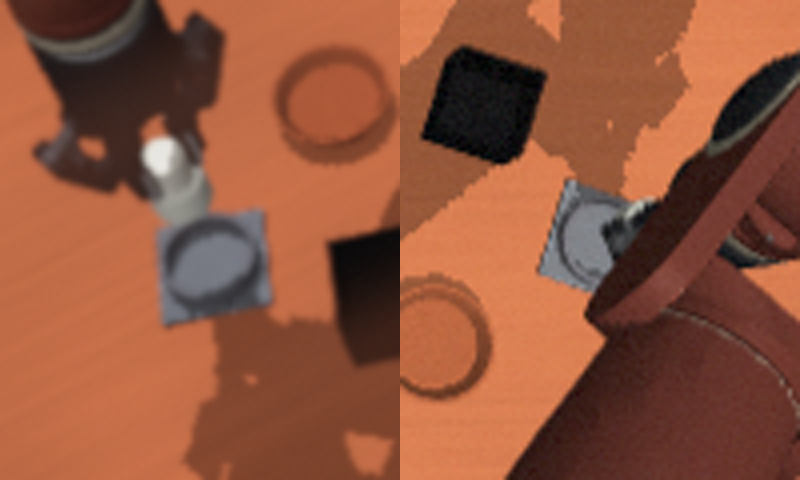

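The cap hangs over the holder (scene ring at about (133,256)), the saucer is separate at upper right, and there is a 9 mm margin. I lower it.

```bash
python3 -m creep '[[255,1,2,10,0],[255,1,2,22,0],[255,1,2,35,0],[255,1,2,48,0],[255,1,2,58,0],[255,1,2,66,0],[255,1,2,72,0],[255,1,2,76,0],[255,1,2,79,0],[255,1,2,80,0],[255,1,2,80,0]]'
python3 - <<'E'
from h import *
sh((.515,-.3735,.035))
s=ctrl.get_image("scene")
a=cv2.resize(s[210:290,90:180],(720,640)[:2],interpolation=cv2.INTER_CUBIC)
cv2.imwrite("pics/c4.png",a[:600,:,::-1])
E
```

```text
t: 8.33
tool_pos: [0.5144, -0.3746, 0.0445]
tool_rot: [3.102, 0.495, 0.0]
contact_force: [-0.6, -1.3, -0.4]
opening: 0.0268
t 8.3333 [ 0.5144 -0.3746  0.0445] open 0.0268 q [-0.75  0.26  1.72 -0.    1.17  0.51] F [-0.6 -1.3 -0.4] heading 0.317
(0.515, -0.3735, 0.035) [ 0.9 -0.8  9.5]
```

View pics/c4.png

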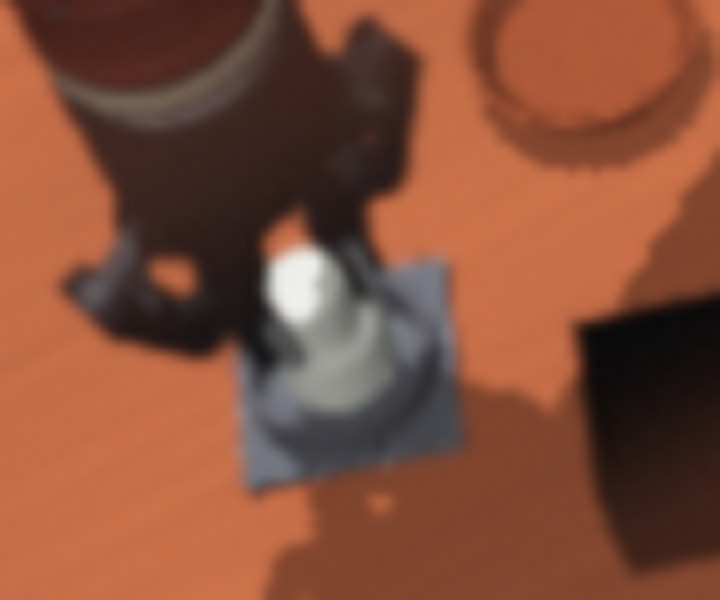

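The cap is inside the ring with its rim about 10 mm above the floor and no contact force. I lower the last bit and watch the force.

```bash
python3 -m creep '[[255,0,0,2,0],[255,0,0,4,0],[255,0,0,6,0],[255,0,0,8,0],[255,0,0,9,0],[255,0,0,9.5,0],[255,0,0,9.5,0],[255,0,0,9.5,0]]'
```

```text
t: 9.05
tool_pos: [0.5143, -0.3744, 0.0348]
tool_rot: [3.102, 0.495, 0.0]
contact_force: [0.1, 0.3, -0.6]
opening: 0.0267
```

```bash
python3 -m creep '[[255,0,0,0.5,0],[255,0,0,1,0],[255,0,0,1.5,0],[255,0,0,1.5,0]]'
```

```text
t: 9.38
tool_pos: [0.5145, -0.3746, 0.0347]
tool_rot: [3.102, 0.496, 0.0]
contact_force: [-1.7, 1.6, 6.4]
opening: 0.0266
```

Contact (6 N upward): the cap is resting on the floor. I release slowly and go straight up.

```bash
python3 -m creep '[[220,0,0,-0.5,0],[180,0,0,-0.5,0],[140,0,0,-0.5,0],[100,0,0,-0.5,0],[50,0,0,-0.5,0],[0,0,0,-0.5,0],[0,0,0,-0.5,0],[0,0,0,-0.5,0],[0,0,0,-0.5,0]]'
python3 -m creep '[[0,0,0,-8,0],[0,0,0,-20,0],[0,0,0,-40,0],[0,0,0,-65,0],[0,0,0,-95,0],[0,0,0,-120,0],[0,0,0,-135,0],[0,0,0,-140,0]]'
python3 - <<'E'
from h import *
sh((.5,.155,.19))
s,t=[ctrl.get_image(n) for n in("scene","top")]
a=cv2.resize(s[190:310,80:180],(400,480),interpolation=cv2.INTER_CUBIC);b=cv2.resize(t[164:284,337:437],(400,480),interpolation=cv2.INTER_CUBIC)
cv2.imwrite("pics/c5.png",np.hstack([a,b])[:,:,::-1])
E
```

```text
t: 10.13
tool_pos: [0.5142, -0.3744, 0.0337]
tool_rot: [-3.102, -0.495, 0.0]
contact_force: [0.2, 0.2, 0.7]
opening: 0.0855
t: 10.8
tool_pos: [0.5158, -0.3759, 0.1791]
tool_rot: [3.096, 0.495, 0.007]
contact_force: [0.3, -0.4, 0.2]
opening: 0.0853
t 10.8 [ 0.5158 -0.3759  0.1791] open 0.0853 q [-0.75  0.11  1.64 -0.    1.38  0.51] F [ 0.3 -0.4  0.2] heading 0.317
(0.5, 0.155, 0.19) [ 150.4 -509.3  -13.7]
```

View pics/c5.png

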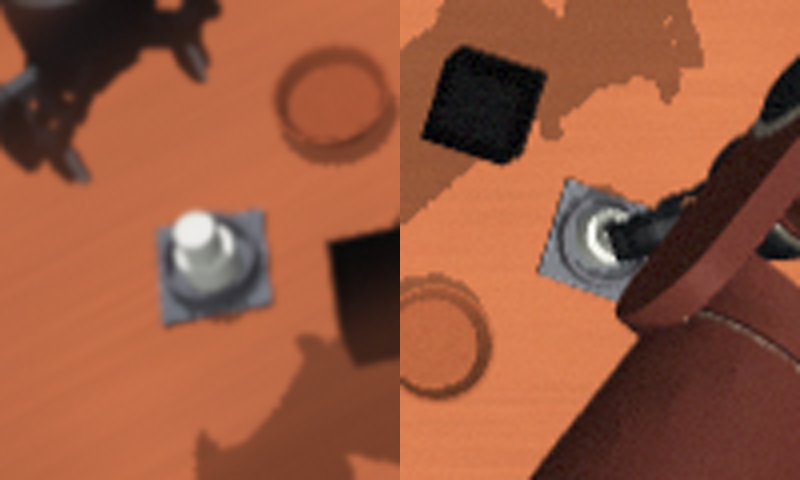

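The cap stands knob up inside the ring (scene crop (200,250)) and the jaws are clear of it. Next I move to the lever post, turning the tool on the way.

```bash
python3 -m creep '[[0,5,-15,-10,-0.08],[0,14,-47,-14,-0.2],[0,25,-83,-14,-0.32],[0,36,-121,-14,-0.44],[0,47,-159,-14,-0.56],[0,58,-197,-14,-0.68],[0,69,-235,-14,-0.8],[0,80,-272,-14,-0.92],[0,91,-310,-14,-1.04],[0,102,-347,-14,-1.16],[0,113,-384,-14,-1.28],[0,124,-420,-14,-1.4]]'
python3 -c "
from h import *
sh((.5,.155,.19))"
```

```text
t: 11.9
tool_pos: [0.4994, 0.0652, 0.1853]
tool_rot: [-2.044, -2.381, 0.004]
contact_force: [0.4, -0.8, -0.1]
opening: 0.0853
t 11.9 [0.4994 0.0652 0.1853] open 0.0853 q [-0.02 -0.21  1.94  0.    1.42 -0.17] F [ 0.4 -0.8 -0.1] heading 1.723
(0.5, 0.155, 0.19) [88.6 14.1 -4.7]
```

```bash
python3 -m creep '[[0,12,2,0,-0.12],[0,24,4,0,-0.24],[0,36,6,0,-0.36],[0,48,8,0,-0.48],[0,60,10,0,-0.6],[0,70,11,0,-0.72],[0,78,13,0,-0.84],[0,84,14,0,-0.96],[0,88,14,0,-1.08],[0,88,14,0,-1.2],[0,88,14,0,-1.3],[0,88,14,0,-1.35]]'
python3 - <<'E'
from h import *
sh((.5,.155,.11))
s,t=[ctrl.get_image(n) for n in("scene","top")]
a=cv2.resize(s[90:210,235:335],(400,480),interpolation=cv2.INTER_CUBIC);b=cv2.resize(t[144:264,150:250],(400,480),interpolation=cv2.INTER_CUBIC)
cv2.imwrite("pics/c6.png",np.hstack([a,b])[:,:,::-1])
E
```

```text
t: 12.9
tool_pos: [0.5008, 0.1523, 0.1849]
tool_rot: [-0.11, -3.135, 0.001]
contact_force: [0.2, -0.2, 0.1]
opening: 0.0853
t 12.9 [0.5008 0.1523 0.1849] open 0.0853 q [ 0.15 -0.16  1.89  0.    1.41 -1.35] F [ 0.2 -0.2  0.1] heading 3.071
(0.5, 0.155, 0.11) [ 0.7  2.7 74.9]
```

View pics/c6.png

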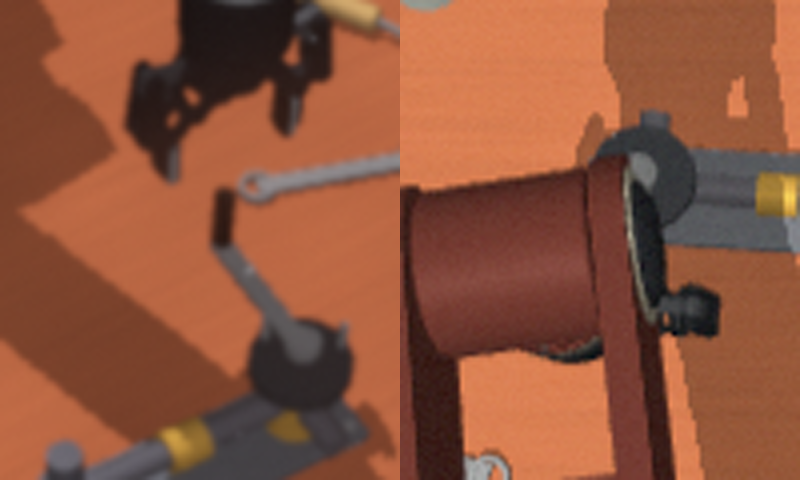

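The open jaws sit over the post: scene crop tips at (175,180) and (288,135), post top at (226,192). I descend and pinch.

```bash
python3 -m creep '[[0,1,2,15,0],[0,1,2,32,0],[0,1,2,48,0],[0,1,2,60,0],[0,1,2,68,0],[0,1,2,73,0],[0,1,2,74,0],[0,1,2,74,0]]' 60
python3 -c "
from h import *
sh((.5,.155,.11))"
```

```text
t: 13.67
tool_pos: [0.5015, 0.1545, 0.1138]
tool_rot: [-0.118, -3.139, -0.0]
contact_force: [0.7, -0.5, -0.1]
opening: 0.0854
t 13.6667 [0.5015 0.1545 0.1138] open 0.0854 q [ 0.16 -0.08  1.95  0.    1.27 -1.34] F [ 0.7 -0.5 -0.1] heading 3.066
(0.5, 0.155, 0.11) [1.6 0.4 3.8]
```

```bash
python3 -m creep '[[60,0,0,0,0],[120,0,0,0,0],[170,0,0,0,0],[210,0,0,0,0],[255,0,0,0,0],[255,0,0,0,0],[255,0,0,0,0],[255,0,0,0,0],[255,0,0,0,0]]' 60
python3 - <<'E'
from h import *
sh()
o=ctrl.get_obs();M=Ro.from_rotvec(o["tool_rot"]).as_matrix();p=o["tool_pos"]
piv=np.array([.610,.149]);r0=p[:2]-piv;print("r",np.linalg.norm(r0),np.degrees(np.arctan2(*r0[::-1])))
for R in(.11,):
  a0=np.arctan2(*r0[::-1]);c=p[:2]-R*np.array([np.cos(a0),np.sin(a0)])
  for k in range(1,15):
    a=a0-k*.1; w=np.r_[c+R*np.array([np.cos(a),np.sin(a)]),p[2]]
    print(k,(M.T@(w-p)*1000).round(1),round(k*.1,2),w.round(3))
E
```

```text
t: 14.42
tool_pos: [0.5016, 0.1553, 0.1143]
tool_rot: [0.117, 3.139, 0.003]
contact_force: [-0.4, 5.2, 2.7]
opening: 0.0143
t 14.4167 [0.5016 0.1553 0.1143] open 0.0143 q [ 0.16 -0.08  1.95  0.    1.27 -1.34] F [-0.4  5.2  2.7] heading 3.067
r 0.10858697122491802 176.65274657301953
1 [-0.4 11.   0. ] 0.1 [0.503 0.166 0.114]
2 [-1.8 21.9  0. ] 0.2 [0.505 0.177 0.114]
3 [-4.4 32.6  0.1] 0.3 [0.508 0.188 0.114]
4 [-8.  43.   0.1] 0.4 [0.513 0.198 0.114]
5 [-12.6  52.9   0.1] 0.5 [0.518 0.207 0.114]
6 [-18.2  62.4   0.1] 0.6 [0.524 0.216 0.114]
7 [-24.7  71.3   0.1] 0.7 [0.532 0.225 0.114]
8 [-32.1  79.4   0.2] 0.8 [0.54  0.232 0.114]
9 [-40.2  86.8   0.2] 0.9 [0.548 0.239 0.114]
10 [-49.1  93.4   0.2] 1.0 [0.557 0.245 0.114]
11 [-58.5  99.    0.2] 1.1 [0.567 0.25  0.114]
12 [-68.5 103.7   0.2] 1.2 [0.578 0.254 0.114]
13 [-78.8 107.3   0.2] 1.3 [0.588 0.256 0.114]
14 [-89.5 109.9   0.2] 1.4 [0.599 0.258 0.114]
```

The post is pinched. I swing the first half along the arc, turning with it.

```bash
python3 -m creep '[[255,0,3,0,0.03],[255,0,8,0,0.07],[255,-1,14,0,0.13],[255,-2,22,0,0.2],[255,-3,28,0,0.26],[255,-5,35,0,0.32],[255,-7,41,0,0.38],[255,-10,47,0,0.44],[255,-13,53,0,0.5],[255,-15,57,0,0.55],[255,-18,62,0,0.6],[255,-18,62,0,0.6]]' 80
python3 - <<'E'
from h import *
sh()
o=ctrl.get_obs();M=Ro.from_rotvec(o["tool_rot"]).as_matrix();p=o["tool_pos"]
F=M.T@np.array(o["contact_force"]);print("Ftool",F.round(1))
piv=np.array([.6115,.149]);r0=p[:2]-piv;a0=np.arctan2(*r0[::-1]);print("r",np.linalg.norm(r0),np.degrees(a0))
c=p[:2]-.11*np.array([np.cos(a0),np.sin(a0)])
for k in range(1,10):
    a=a0-k*.1; w=np.r_[c+.11*np.array([np.cos(a),np.sin(a)]),p[2]]
    print(k,(M.T@(w-p)*1000).round(1))
E
```

```text
t: 15.42
tool_pos: [0.5239, 0.2145, 0.1143]
tool_rot: [-1.04, -2.964, 0.004]
contact_force: [-5.3, -2.7, 7.3]
opening: 0.0145
t 15.4167 [0.5239 0.2145 0.1143] open 0.0145 q [ 0.26  0.02  1.85 -0.    1.27 -0.64] F [-5.3 -2.7  7.3] heading 2.466
Ftool [ 2.5 -5.4 -7.3]
r 0.10940129532206934 143.24230047005554
1 [-0.2 11.  -0. ]
2 [-1.5 21.9 -0.1]
3 [-3.8 32.7 -0.1]
4 [-7.2 43.1 -0.1]
5 [-11.7  53.2  -0.1]
6 [-17.1  62.7  -0.2]
7 [-23.5  71.7  -0.2]
8 [-30.7  80.   -0.2]
9 [-38.7  87.5  -0.2]
```

The force of about 5 N along the jaw axis matches the spring. I continue, then creep onto the stop.

```bash
python3 -m creep '[[255,0,6,0,0.05],[255,0,13,0,0.11],[255,-1,20,0,0.18],[255,-2,26,0,0.24],[255,-4,33,0,0.3],[255,-6,39,0,0.36],[255,-9,46,0,0.43],[255,-11,52,0,0.49],[255,-14,57,0,0.54],[255,-17,63,0,0.6],[255,-17,63,0,0.6],[255,-17,63,0,0.6]]' 80
python3 - <<'E'
from h import *
sh()
o=ctrl.get_obs();M=Ro.from_rotvec(o["tool_rot"]).as_matrix();p=o["tool_pos"]
F=M.T@np.array(o["contact_force"]);print("Ftool",F.round(1))
for piv in([.6115,.149],[.610,.149]):
  r0=p[:2]-piv;a0=np.arctan2(*r0[::-1]);print("r",np.linalg.norm(r0),np.degrees(a0))
c=p[:2]-.11*np.array([np.cos(a0),np.sin(a0)])
for k in range(1,5):
    a=a0-k*.05; w=np.r_[c+.11*np.array([np.cos(a),np.sin(a)]),p[2]]
    print(k*.05,(M.T@(w-p)*1000).round(1))
E
```

```text
t: 16.42
tool_pos: [0.5765, 0.2512, 0.1143]
tool_rot: [1.868, 2.524, -0.008]
contact_force: [-5.4, -6.7, 6.3]
opening: 0.0142
t 16.4167 [0.5765 0.2512 0.1143] open 0.0142 q [ 0.29  0.16  1.7  -0.    1.29 -0.  ] F [-5.4 -6.7  6.3] heading 1.867
Ftool [-4.9 -7.1 -6.3]
r 0.10801988009086061 108.92316949273898
r 0.10754279130707041 108.1671807273779
0.05 [-0.   5.5 -0. ]
0.1 [-0.3 11.  -0. ]
0.15000000000000002 [-0.9 16.5 -0.1]
0.2 [-1.7 21.9 -0.1]
```

```bash
python3 -m creep '[[255,0,3,0,0.03],[255,0,6,0,0.05],[255,-1,8,0,0.08],[255,-1,10,0,0.1],[255,-1,11,0,0.11],[255,-1,11,0,0.11]]' 80
python3 -c "
from h import *
sh();o=ctrl.get_obs();M=Ro.from_rotvec(o['tool_rot']).as_matrix();print((M.T@np.array(o['contact_force'])).round(1))"
python3 -m creep '[[255,0,1,0,0],[255,0,2,0,0],[255,0,3,0,0],[255,0,3,0,0],[255,0,3,0,0]]'
python3 -c "
from h import *
sh();o=ctrl.get_obs();M=Ro.from_rotvec(o['tool_rot']).as_matrix();print((M.T@np.array(o['contact_force'])).round(1))"
```

```text
t: 16.92
tool_pos: [0.5867, 0.2539, 0.1143]
tool_rot: [2.004, 2.419, -0.008]
contact_force: [-7.1, -6.6, 7.3]
opening: 0.0142
t 16.9167 [0.5867 0.2539 0.1143] open 0.0142 q [ 0.29  0.18  1.67 -0.    1.29  0.11] F [-7.1 -6.6  7.3] heading 1.758
[-5.2 -8.2 -7.3]
t: 17.33
tool_pos: [0.5871, 0.2539, 0.1142]
tool_rot: [-2.001, -2.417, 0.017]
contact_force: [-18.1, -7.7, 13.1]
opening: 0.0143
t 17.3333 [0.5871 0.2539 0.1142] open 0.0143 q [ 0.29  0.19  1.67 -0.    1.3   0.11] F [-18.1  -7.7  13.1] heading 1.758
[ -4.3 -19.4 -12.9]
```

The force jumped from 8 to 19 N with almost no motion, so the lever is against its stop. I do a visual check before handing in.

```bash
python3 -m creep '[[255,0,1,0,0],[255,0,1,0,0],[255,0,1,0,0],[255,0,1,0,0]]'
python3 - <<'E'
from h import *
sh()
s,t=[ctrl.get_image(n) for n in("scene","top")]
a=cv2.resize(s[100:290,100:350],(790,600),interpolation=cv2.INTER_CUBIC)
cv2.imwrite("pics/c7.png",a[:,:,::-1])
for l in["dust_cap","cap_holder","saucer_center","seedling_a_center","empty_pot_center","spanner_mid"]:
    print(l,[([round(x) for x in b["rect"]],round(b["conf"],2)) for n in("scene","top") for b in ctrl.boxes_of(n,l)[:1]])
E
```

```text
t: 17.67
tool_pos: [0.5872, 0.254, 0.1141]
tool_rot: [-2.001, -2.416, 0.02]
contact_force: [-20.4, -7.5, 15.0]
opening: 0.0143
t 17.6667 [0.5872 0.254  0.1141] open 0.0143 q [ 0.29  0.19  1.67 -0.    1.3   0.11] F [-20.4  -7.5  15. ] heading 1.759
dust_cap [([121, 243, 19, 19], 0.73), ([287, 225, 29, 33], 0.45)]
cap_holder [([121, 247, 26, 24], 0.71), ([376, 212, 25, 27], 0.72)]
saucer_center [([147, 200, 32, 25], 0.94), ([331, 235, 27, 32], 0.91)]
seedling_a_center [([193, 176, 31, 35], 0.71), ([285, 226, 32, 31], 0.71)]
empty_pot_center [([163, 248, 29, 30], 0.89), ([341, 175, 34, 29], 0.55)]
spanner_mid [([293, 127, 31, 12], 0.71)]
```

View pics/c7.png

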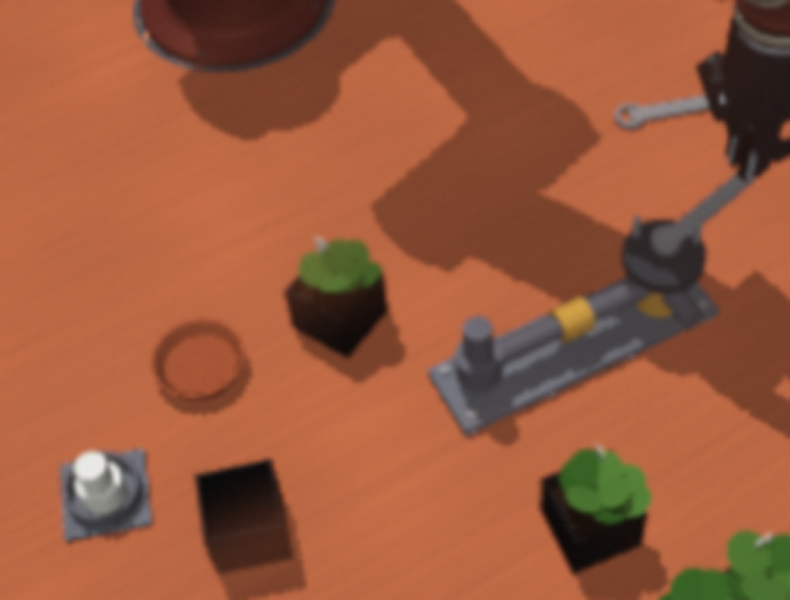

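The picture shows the lever swung along +y with the post in the jaws. The cap stands knob up in the holder, and everything else is where it was. The swing works out to about 1.30 rad.

```bash
python3 -c "
from h import *
print(ctrl.finish_job())"
```

```text
the job is handed in; nothing more can be done
None
```

The job is done and handed in at about 18 s of the 56 s allowed. I lifted the dust cap off the bleed pipe, lowered it into the round holder until it touched the floor at about 6 N, and let go. Only then did I pinch the lever post and swing it clockwise to its stop. The gripper is still holding it there at an 80 N grip setting.

**Lever:** the measured swing is about 1.30 rad. Over the last 4 mm I commanded, the post moved only about 0.5 mm while the total contact force rose from about 12 to 26 N, so it is firmly on the stop.

**Cap:** the last picture shows it knob up inside the holder's ring.

**Other items:** in the scene camera the saucer, empty pot and front seedling are within a pixel or two of where they started. The rear seedling I only judged by eye in that picture.

**Checks that fell short:**
- **Spanner:** the arm partly hid it from the scene camera and the top camera did not find it, so I judged it unmoved only from its visible end.
- **Cap from above:** the top camera's network mistook the front seedling for the cap in the last check, so the cap's final position rests on the scene camera alone.

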